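# Clip the temperature sensor onto the blue tub and start the logger

### The arm

A 7-joint arm with a two-finger parallel gripper is mounted at the origin on the work surface. World frame = base frame: x ahead of the robot, y to its left, z up, the work surface at z = 0. Lengths are in m, angles in rad, forces in N, time in s.
With the tool pointing down it reaches from about 0.4 to 0.85 m from the base axis. Payload 10.4 kg.
Tool frame: the origin (TCP) lies midway between the tips of the shut fingers; the grasp point (between the pads) lies 19 mm behind it; z points along the fingers, y is the line along which they close (so a half turn about z gives the same grasp; the last joint's range is limited). The gripper opens to 87 mm and grips with 3 to 60 N. Pads are 19 mm wide; open, the fingers measure 117 mm over their backs; the gripper's body (75 mm by 190 mm) begins 51 mm behind the grasp point.
Start: joints at [-1.291, 0.332, -0.065, 1.46, 0.022, 1.35, -0.088], TCP at [0.186, 0.597, 0.183] pointing down, gripper open.
Joint ranges: [-2.6, 2.6], [-0.5, 2.12], [-1.47, 1.34], [0.16, 2.42], [-1.27, 4.41], [0.06, 2.06], [-2.6, 2.6]. Speed limits (rad/s): [2.22, 2.22, 2.79, 2.79, 3.14, 3.14, 3.14].

### API

Orientations are given as a unit quaternion [x, y, z, w].
In Python, from bench import sensors, eyes, order gives the robot as it stands.
- The arm moves only by the tool arm_command, never from a script. Its argument "steps" is a list of rows, each an object with "rot": the turn, a rotation vector about the world's x, y, z in degrees, a list of three; "slide": the shift along the world's x, y, z in m, a list of three; "grip": the opening, from 0 (shut) to 1 (fully open). A call has exactly 8 rows; each row shifts and turns the commanded pose from where the row before left it; what a row does not reach is not made up. A row lasts 1/8 s, in which the tool goes at most 62.5 mm and 10.7 degrees, less where a joint would pass 70% of its speed; a pose out of reach is approached as far as the arm can. A call with a gripper value outside its range is refused whole. The fingers move at their own pace and stop on an object; "newtons" is the grip in N (left out, the last holds). Time passes only in rows, so rows that do not move let the fingers close, or fill a call up. It gives the time, the measured TCP pose, the force, the opening and the grip force at its end, in the units of the state.
- sensors.read_state(): the state, without advancing time (a new reading comes with each control period).
- eyes.camera(name): name is "scene" or "top" or "wrist"; returns a dict with "pixels" (480x640x3 uint8, red, green, blue), "intrinsics" (3x3 intrinsics, pixels), "pose" (4x4, takes a point from camera to world coordinates). Camera axes: x right, y down, z forward; pixel columns grow to the right and rows downward; lengths in m; the calibration is good to about 2 mm. A picture is of the moment at which its call begins. There is no depth.
- order.close_job(): hands the job in; it is judged then, once.
Trained networks look in a picture, given as the dict that the camera call returned (one of the last four; its "shot" number tells which), for a name from the list of things; names that differ only in an ending like _2 or _b are one class to them, and where a whole thing is asked for, a point or a joint stands for the part that bears it (a point fixed in the world has none). Each returns a list of dicts, best first, with "conf" (0 to 1); they miss things now and then, are a little off and sometimes report something else, mostly with a low value. They report only what shows in the picture. A call takes as long as a camera call.
- eyes.look_for(name, picture): "bbox" ([left, top, right, bottom] in pixels, round what is visible of it).
The state is a dict: "time": time; "joint_positions": joint angles; "joint_vel": joint speeds; "joint_torque": joint torques, N m; "ee_pos": TCP position; "eef_rot": TCP orientation; "ft_force": force on the tool from outside, world axes, zero at the start; "torque": the same for the moment, N m; "width": finger opening in m; "grip_force": force on a finger pad.
Only numpy, scipy, OpenCV 4.12 (cv2) and the standard library are available. Lean on these libraries where they do the work, as an engineer would, in place of code of your own. Each camera call takes 0.05 s, during which the arm holds its last target. There are 200 camera calls.

### The job

Squeeze the orange sensor clip open to take it off its stand, and clip it onto the rim of the blue tub: it should grip the tub's wall firmly and upright, with its steel probe hanging inside the tub. Then push the red-tipped toggle on the grey data logger fully over to its other side to switch it on. Don't shove the tubs about, and leave the beaker, the wash bottle, the breadboard and the white tub as they are.

Things in the scene. Friction and masses are not known exactly. Their poses are not given: they have to be found in the camera images.
- clip: Orange sprung clip with a temperature probe, 65 g, like an upright clothes peg: handles above the pivot, jaws below. Origin on the pivot; z up, y along the pivot, x across the jaws towards the probe's side (white block, steel stem). Centred 5 mm thick stem 16 mm to +x, ending 72 mm below the pivot. Squeezed, both halves lean 0.285 rad: stem tip then 36 mm to the side, 65 mm below.
- clip_jaw (a joint): opening of the sprung clip, rad: about 0 gripping a 4 mm wall or its stand, -0.12 shut on nothing, 0.57 squeezed fully open (about 12 N on the handles, then a stop)
- clip_handles (a point): point midway between the clip's two handles, 25 mm above the pivot: where to squeeze, along the clip's x. Handles 22 mm wide (y), from 2 to 38 mm above the pivot; outer faces lean outward by 0.285 rad when shut (48 mm apart at the top), parallel and 28 mm apart when squeezed fully
- clip_mouth (a point): midpoint between the jaw pads when shut, 27 mm below the pivot. Black pads 18 mm wide, 20 to 34 mm below the pivot; gap 4 mm on a wall; squeezed fully 15 mm at the pads' top, 23 mm at the tips. The throat takes a wall's edge up to 8 mm below the pivot; on its stand the edge is 12 to 16 mm below it
- probe_tip (a point): lower end of the steel probe stem
- rack: fixed parking stand on which the clip starts: grey foot 110 x 120 x 12 mm with an upright aluminium plate 4 mm thick (across its x), 100 mm wide (along its y), top edge 112 mm above the bench. Origin: centre of the underside, z up.
- blue_tub: loose round open tub, blue, 150 mm outside diameter, 80 mm high, straight vertical wall 4 mm thick without a lip, floor 5 mm, 0.4 kg. Origin: centre of the underside, z up.
- white_tub: the same tub in white; leave alone. Origin: centre of the underside.
- logger: fixed grey data logger 130 x 120 x 45 mm with a dark screen on top and the red toggle. Origin: centre of the underside, z up; the toggle swings towards its +x (towards the screen).
- switch (a joint): angle of the red toggle, rad: 0 off (leaning to the logger's -x), 1.0 fully on (leaning to its +x); it stays where it is left
- switch_tip (a point): red ball at the tip of the toggle lever, 55 mm long, which stands on a small block on the logger's top
- beaker: small glass beaker, 50 mm diameter, 60 mm high, loose; leave alone. Origin: centre of the underside.
- wash_bottle: white wash bottle with red cap, 60 mm diameter, 150 mm high, loose; leave alone. Origin: centre of the underside.
- breadboard: white breadboard on a black plate, 120 x 80 x 13 mm, loose; leave alone. Origin: centre of the underside.

How it is judged:
On the way, in this order (a step that is already met when the one before it is completed fails the run):
1. the clip is taken off its stand (distance between clip_mouth and rack above 0.16 m), for 0.1 s.
2. the clip grips the blue tub's rim, probe inside, and has been let go (horizontal distance between clip_mouth and blue_tub between 0.067 and 0.079 m and z of clip_mouth in the frame of blue_tub between 0.052 and 0.077 m and horizontal distance between probe_tip and blue_tub below 0.068 m and angle between clip's own z axis and vertical below 0.25 rad and value of joint clip_jaw between -0.07 and 0.15 rad and contact force between the fingers and clip below 0.2 N), for 0.3 s.
3. the toggle is pushed over (value of joint switch above 0.8 rad), for 0.1 s.
At the end, for the whole second after the job is handed in: The clip is released and still, its jaws on either side of the blue tub's wall (mouth 67 to 79 mm from the tub's axis, 3 to 28 mm below the rim), jaws held apart by the wall, within 0.25 rad of upright, the probe tip inside the tub; the tub stands upright and still; the toggle is past 0.8 rad (all of step 2 and value of joint switch above 0.8 rad and linear speed of each of clip, blue_tub below 0.02 m/s and angle between blue_tub's own z axis and vertical below 0.05 rad); the robot touches nothing.
It fails at once if the blue tub is shoved more than 50 mm (distance of blue_tub from where it was at the start of the episode above 0.05 m).
It fails at once if a tub is tipped (angle between any of blue_tub, white_tub's own z axis and vertical above 0.35 rad).
It fails at once if a bystander (white tub, beaker, wash bottle, breadboard) is moved more than 30 mm (distance of any of white_tub, beaker, wash_bottle, breadboard from where it was at the start of the episode above 0.03 m).
It also fails if it takes over 51 s, if anything falls off the work surface, if the arm or the gripper's body presses on something with over 40 N, if the wrist force passes 120 N, or if a joint passes its speed limit or range.

## Working session

There is one attempt and no reset: what is moved stays moved. The work goes in short steps, Python scripts to look and compute and a tool call to move; the robot and the scene stay as the last step left them, time stands still between calls to the robot, and variables do not carry over. Pictures are saved under pics/ and viewed, at most 10 in all, crops included, and the job is handed in when it is done.

Besides the shell and the picture viewer there is one more tool, called as a command line: name --argument value ..., lists and objects as JSON in quotes. arm_command: Moves the arm, as the interface text tells. Its arguments: {"type":"object","properties":{"steps":{"type":"array","items":{"type":"object","properties":{"rot":{"type":"array","items":{"type":"number"}},"slide":{"type":"array","items":{"type":"number"}},"grip":{"type":"number"}}}},"newtons":{"type":"number"}},"required":["steps"]}

```bash
mkdir -p pics; cat > h.py <<'E'
import numpy as np, cv2
from bench import sensors, eyes, order
def save(p,n): cv2.imwrite('pics/'+n+'.png',cv2.cvtColor(p['pixels'],cv2.COLOR_RGB2BGR))
def onz(p,u,v,z):
    K=np.array(p['intrinsics']);T=np.array(p['pose']);d=T[:3,:3]@np.linalg.solve(K,[u,v,1.]);o=T[:3,3]
    return o+d*(z-o[2])/d[2]
def proj(p,X):
    K=np.array(p['intrinsics']);T=np.array(p['pose']);c=K@(T[:3,:3].T@(np.array(X)-T[:3,3]));return c[:2]/c[2]
def ray(p,u,v):
    K=np.array(p['intrinsics']);T=np.array(p['pose']);d=T[:3,:3]@np.linalg.solve(K,[u,v,1.]);return T[:3,3],d/np.linalg.norm(d)
def tri(*rs):
    A=0;b=0
    for o,d in rs: M=np.eye(3)-np.outer(d,d);A=A+M;b=b+M@o
    return np.linalg.solve(A,b)
E
python3 - <<'E'
from h import *
np.set_printoptions(precision=3,suppress=True)
s=sensors.read_state();print({k:np.round(v,3) for k,v in s.items()})
P={n:eyes.camera(n) for n in('scene','top')}
for n,p in P.items():
    save(p,n+'0');print(n,np.array(p['pose']),np.array(p['intrinsics'])[0,0])
    for t in ['clip','clip_handles','clip_mouth','probe_tip','rack','blue_tub','white_tub','logger','switch_tip','switch','beaker','wash_bottle','breadboard']:
        print(t,[(np.round(d['bbox']).tolist(),round(d['conf'],2)) for d in eyes.look_for(t,p)[:2]])
print(sensors.read_state()['time'])
E
```

```text
{'time': np.float64(0.0), 'joint_positions': array([-1.291,  0.333, -0.065,  1.461,  0.022,  1.35 , -0.089]), 'joint_vel': array([-0.001, -0.   ,  0.001,  0.001, -0.001,  0.001,  0.   ]), 'joint_torque': array([  0.   , -62.327,   0.025, -38.991,  -0.061,   0.04 ,   0.   ]), 'ee_pos': array([0.186, 0.596, 0.183]), 'eef_rot': array([ 0.151,  0.989, -0.001, -0.   ]), 'ft_force': array([ 0.956, -0.204,  0.546]), 'torque': array([ 0.019,  0.008, -0.006]), 'grip_force': np.float64(0.0), 'width': np.float64(0.087)}
scene [[ 0.363  0.554 -0.749  1.262]
 [ 0.931 -0.235  0.278 -0.302]
 [-0.022 -0.798 -0.602  0.737]
 [ 0.     0.     0.     1.   ]] 441.29173234389634
clip [([434.0, 176.0, 446.0, 211.0], 0.53)]
clip_handles [([432.0, 175.0, 448.0, 206.0], 0.79)]
clip_mouth [([433.0, 175.0, 448.0, 202.0], 0.68)]
probe_tip [([433.0, 173.0, 450.0, 217.0], 0.64)]
rack [([402.0, 192.0, 452.0, 241.0], 0.97), ([359.0, 235.0, 426.0, 300.0], 0.64)]
blue_tub [([362.0, 236.0, 427.0, 303.0], 0.6)]
white_tub [([252.0, 263.0, 319.0, 336.0], 0.94), ([170.0, 230.0, 183.0, 253.0], 0.67)]
logger [([156.0, 232.0, 
[... 528 characters left out ...]
.0, 272.0], 0.84), ([349.0, 177.0, 422.0, 253.0], 0.51)]
clip_mouth [([133.0, 248.0, 162.0, 276.0], 0.7)]
probe_tip [([129.0, 245.0, 162.0, 275.0], 0.89), ([478.0, 310.0, 494.0, 321.0], 0.15)]
rack [([134.0, 245.0, 208.0, 308.0], 0.72), ([317.0, 271.0, 343.0, 298.0], 0.53)]
blue_tub [([222.0, 170.0, 292.0, 246.0], 0.67)]
white_tub [([351.0, 174.0, 422.0, 251.0], 0.86), ([153.0, 155.0, 189.0, 198.0], 0.63)]
logger [([446.0, 264.0, 504.0, 334.0], 0.75)]
switch_tip [([481.0, 308.0, 493.0, 320.0], 0.66)]
switch [([481.0, 308.0, 494.0, 324.0], 0.43)]
beaker [([318.0, 269.0, 343.0, 296.0], 0.7)]
wash_bottle [([153.0, 154.0, 192.0, 197.0], 0.8)]
breadboard [([460.0, 170.0, 508.0, 231.0], 0.89)]
1.4
```

```bash
python3 - <<'E'
import cv2,numpy as np
t=cv2.imread('pics/top0.png')[140:340,120:320];s=cv2.imread('pics/scene0.png')[160:310,340:500]
l=cv2.imread('pics/top0.png')[250:350,430:520]; 
r=lambda i,w,h:cv2.resize(i,(w,h),interpolation=cv2.INTER_CUBIC)
c=np.zeros((600,800,3),np.uint8);c[:400,:400]=r(t,400,400);c[:375,400:]=r(s,400,375)
c[400:,:180]=r(l,180,200);c[375:600,400:640]=r(cv2.imread('pics/scene0.png')[220:310,140:236],240,225)
cv2.imwrite('pics/c0.png',c)
E
```

```text
(no output)
```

View pics/c0.png

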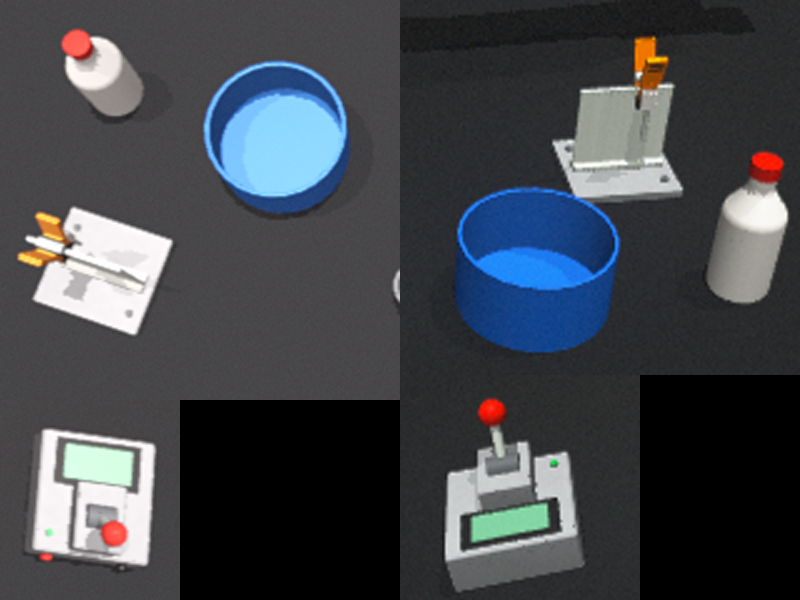

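```bash
python3 - <<'E'
from h import *
np.set_printoptions(precision=3,suppress=True)
t=eyes.camera('top');s=eyes.camera('scene');w=eyes.camera('wrist');save(w,'w0')
print('handles',onz(t,144,254,.16),onz(t,139,267,.16), tri(ray(t,141,260),ray(s,440,184)))
for n,c in [('foot corners',[(36,208),(86,237),(68,306),(18,292)]),]: print(n)
# rack foot corners (crop/2+off)
for u,v in [(72,208),(172,242),(135,333),(35,298)]: print('foot',onz(t,120+u/2,140+v/2,.012))
# tub rim ellipse by colour
hsv=cv2.cvtColor(t['pixels'],cv2.COLOR_RGB2HSV);m=cv2.inRange(hsv,(100,120,40),(125,255,255))
c=max(cv2.findContours(m,0,1)[0],key=cv2.contourArea)[:,0]
# outer silhouette: fit tub model centre
from scipy.optimize import least_squares
a=np.linspace(0,2*np.pi,180)
def f(x):
    pts=np.array([proj(t,[x[0]+.075*np.cos(q),x[1]+.075*np.sin(q),z]) for z in(0,.08) for q in a])
    h=cv2.convexHull(pts.astype(np.float32))
    return [cv2.pointPolygonTest(h,(float(u),float(v)),True) for u,v in c]
x0=onz(t,257,205,.08)[:2];r=least_squares(f,x0,diff_step=1e-3);print('tub',x0,r.x,np.abs(r.fun).mean())
for u,v in [(48,430),(155,443),(147,564),(28,553)]: print('logger',onz(t,430+u/2,250+(v-400)/2,.045))
print('tip',tri(ray(t,430+114/2,250+133/2),ray(s,140+91*.4,220+36*.4)))
print('lev base',onz(t,430+100/2,250+117/2,.06))
for n,u,v,z in [('bottle',175,185,0),('beaker',330,282,0.03),('white',386,212,.04),('bb',484,200,.013)]: print(n,onz(t,u,v,z))
print('wristcam',np.array(w['pose']),w['intrinsics'][0][0])
E
```

```text
handles [0.44  0.342 0.16 ] [0.414 0.348 0.16 ] [0.431 0.352 0.143]
foot corners
foot [0.492 0.373 0.012]
foot [0.458 0.258 0.012]
foot [0.357 0.289 0.012]
foot [0.39  0.402 0.012]
tub [0.57  0.144] [0.574 0.145] 0.3116531894186169
logger [ 0.464 -0.28   0.045]
logger [ 0.454 -0.393  0.045]
logger [ 0.327 -0.38   0.045]
logger [ 0.333 -0.257  0.045]
tip [ 0.35  -0.323  0.119]
lev base [ 0.372 -0.328  0.06 ]
bottle [0.636 0.349 0.   ]
beaker [ 0.419 -0.017  0.03 ]
white [ 0.578 -0.134  0.04 ]
bb [ 0.623 -0.359  0.013]
wristcam [[ 0.298  0.916  0.27   0.112]
 [ 0.955 -0.286 -0.084  0.619]
 [ 0.001  0.282 -0.959  0.384]
 [ 0.     0.     0.     1.   ]] 399.309511207374
```

arm_command --steps '[{"slide": [0.03, -0.03, 0.008], "rot": [0, 0, -10]}, {"slide": [0.03, -0.03, 0.008], "rot": [0, 0, -10]}, {"slide": [0.03, -0.03, 0.008], "rot": [0, 0, -10]}, {"slide": [0.03, -0.03, 0.008], "rot": [0, 0, -10]}, {"slide": [0.03, -0.03, 0.008], "rot": [0, 0, -10]}, {"slide": [0.03, -0.03, 0.008], "rot": [0, 0, -10]}, {"slide": [0.03, -0.03, 0.006], "rot": [0, 0, -10]}, {"slide": [0.03, -0.03, 0.006], "rot": [0, 0, -10]}]'

```text
schema error: expected keys rot, slide, grip
```

```bash
python3 - <<'E'
from h import *
np.set_printoptions(precision=3,suppress=True)
s=sensors.read_state();print(s['time'],s['ee_pos'],s['eef_rot'],s['joint_positions'])
w=eyes.camera('wrist');save(w,'w1');print(np.array(w['pose']))
np.savez('w1.npz',pose=w['pose'],intrinsics=w['intrinsics'])
E
```

```text
1.55 [0.186 0.597 0.183] [ 0.151  0.989  0.    -0.   ] [-1.291  0.332 -0.065  1.46   0.022  1.35  -0.088]
[[ 0.298  0.916  0.27   0.112]
 [ 0.955 -0.286 -0.084  0.619]
 [ 0.001  0.282 -0.959  0.384]
 [ 0.     0.     0.     1.   ]]
```

View pics/w1.png

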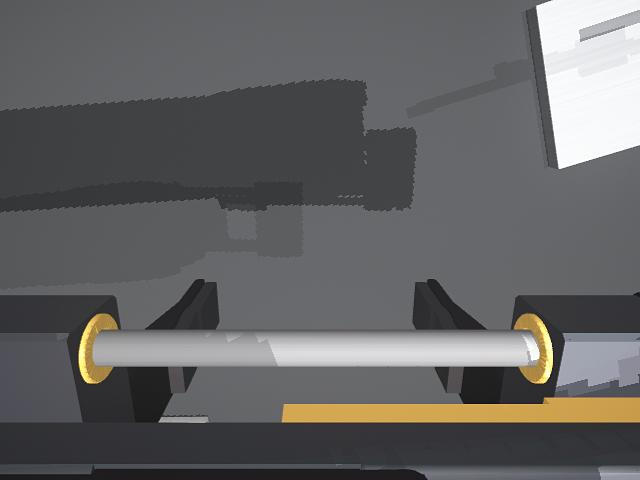

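arm_command --steps '[{"slide": [0.028, -0.04, 0.008], "rot": [0, 0, -10], "grip": 1}, {"slide": [0.028, -0.04, 0.008], "rot": [0, 0, -10], "grip": 1}, {"slide": [0.028, -0.04, 0.008], "rot": [0, 0, -10], "grip": 1}, {"slide": [0.028, -0.04, 0.008], "rot": [0, 0, -10], "grip": 1}, {"slide": [0.028, -0.04, 0.008], "rot": [0, 0, -10], "grip": 1}, {"slide": [0.028, -0.04, 0.008], "rot": [0, 0, -10], "grip": 1}, {"slide": [0.028, -0.04, 0.006], "rot": [0, 0, -10], "grip": 1}, {"slide": [0.028, -0.04, 0.006], "rot": [0, 0, -10], "grip": 1}]'

```text
time: 2.6
ee_pos: [0.4111, 0.2752, 0.2438]
eef_rot: [0.753, 0.658, 0.0, -0.0]
ft_force: [1.3, 0.3, -0.2]
width: 0.0868
grip_force: 0.0
```

```bash
python3 - <<'E'
from h import *
np.set_printoptions(precision=3,suppress=True)
s=sensors.read_state();print(s['time'],s['ee_pos'],s['eef_rot'],s['joint_positions'])
w=eyes.camera('wrist');save(w,'w1');print(np.array(w['pose']))
np.savez('w1.npz',pose=w['pose'],intrinsics=w['intrinsics'])
E
```

```text
2.6 [0.411 0.275 0.244] [ 0.753  0.658  0.    -0.   ] [-0.966  0.004  0.287  1.715 -0.001  1.423 -0.813]
[[ 0.991 -0.128 -0.038  0.421]
 [-0.133 -0.951 -0.279  0.352]
 [-0.     0.282 -0.96   0.445]
 [ 0.     0.     0.     1.   ]]
```

View pics/w1.png

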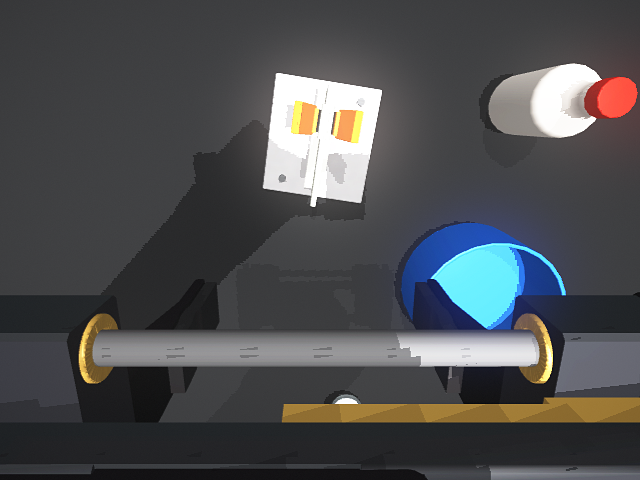

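```bash
python3 - <<'E'
from h import *
a=cv2.imread('pics/w1.png')[60:220,250:400];s=cv2.imread('pics/scene0.png')[165:245,400:460]
c=np.zeros((600,800,3),np.uint8);c[:480,:450]=cv2.resize(a,(450,480),interpolation=cv2.INTER_CUBIC);c[:453,460:800]=cv2.resize(s,(340,453),interpolation=cv2.INTER_CUBIC)
cv2.imwrite('pics/c1.png',c)
d=np.load('w1.npz')
for u,v,z in [(304,118,.16),(349,125,.16),(298,117,.16),(357,127,.16),(277,73,.012),(382,91,.012),(361,203,.012),(263,188,.012),(322,84,.112),(314,205,.112)]: print(u,v,onz(d,u,v,z).round(4))
E
```

```text
304 118 [0.4137 0.3541 0.16  ]
349 125 [0.4436 0.3454 0.16  ]
298 117 [0.4097 0.3553 0.16  ]
357 127 [0.4489 0.3434 0.16  ]
277 73 [0.389 0.402 0.012]
382 91 [0.4923 0.3709 0.012 ]
361 203 [0.4593 0.2583 0.012 ]
263 188 [0.3552 0.289  0.012 ]
322 84 [0.4299 0.3778 0.112 ]
314 205 [0.4108 0.2834 0.112 ]
```

View pics/c1.png

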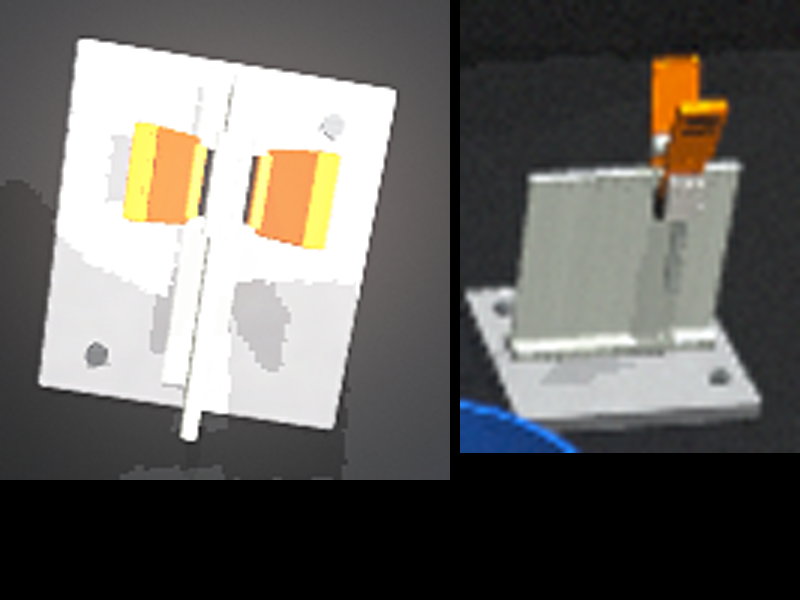

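arm_command --steps '[{"slide": [0.009, 0.037, 0], "rot": [0, 0, -4.5], "grip": 1}, {"slide": [0.009, 0.037, 0], "rot": [0, 0, -4.5], "grip": 1}, {"slide": [0, 0, -0.037], "rot": [0, 0, 0], "grip": 1}, {"slide": [0, 0, -0.037], "rot": [0, 0, 0], "grip": 1}, {"slide": [0, 0, -0.037], "rot": [0, 0, 0], "grip": 1}, {"slide": [0, 0, 0], "rot": [0, 0, 0], "grip": 0.6}, {"slide": [0, 0, 0], "rot": [0, 0, 0], "grip": 0.6}, {"slide": [0, 0, 0], "rot": [0, 0, 0], "grip": 0.55}]' --newtons 25

```text
time: 3.65
ee_pos: [0.4291, 0.3514, 0.1342]
eef_rot: [0.8, 0.599, 0.001, -0.0]
ft_force: [1.1, 0.1, -0.0]
width: 0.0646
grip_force: 0.0
```

arm_command --steps '[{"slide": [0, 0, 0], "rot": [0, 0, 0], "grip": 0.4}, {"slide": [0, 0, 0], "rot": [0, 0, 0], "grip": 0.2}, {"slide": [0, 0, 0], "rot": [0, 0, 0], "grip": 0.1}, {"slide": [0, 0, 0], "rot": [0, 0, 0], "grip": 0.1}, {"slide": [0, 0, 0], "rot": [0, 0, 0], "grip": 0.1}, {"slide": [0, 0, 0], "rot": [0, 0, 0], "grip": 0.1}, {"slide": [0, 0, 0], "rot": [0, 0, 0], "grip": 0.1}, {"slide": [0, 0, 0], "rot": [0, 0, 0], "grip": 0.1}]'

```text
time: 4.65
ee_pos: [0.4284, 0.3506, 0.1324]
eef_rot: [0.8, 0.599, 0.0, 0.0]
ft_force: [0.8, 0.4, -0.4]
width: 0.0088
grip_force: 0.0
```

```bash
python3 - <<'E'
from h import *
w=eyes.camera('wrist');t=eyes.camera('top');s=eyes.camera('scene');save(w,'w2');save(t,'t2');save(s,'s2')
c=np.zeros((600,800,3),np.uint8);g=lambda n:cv2.imread(f'pics/{n}.png')
c[:360,:480]=cv2.resize(g('w2'),(480,360));c[:300,480:]=cv2.resize(g('s2')[130:260,370:510],(320,300),interpolation=2);c[300:,480:]=cv2.resize(g('t2')[200:330,90:230],(320,300),interpolation=2)
cv2.imwrite('pics/c2.png',c);print(sensors.read_state()['width'])
E
```

```text
0.008783212052433645
```

View pics/c2.png

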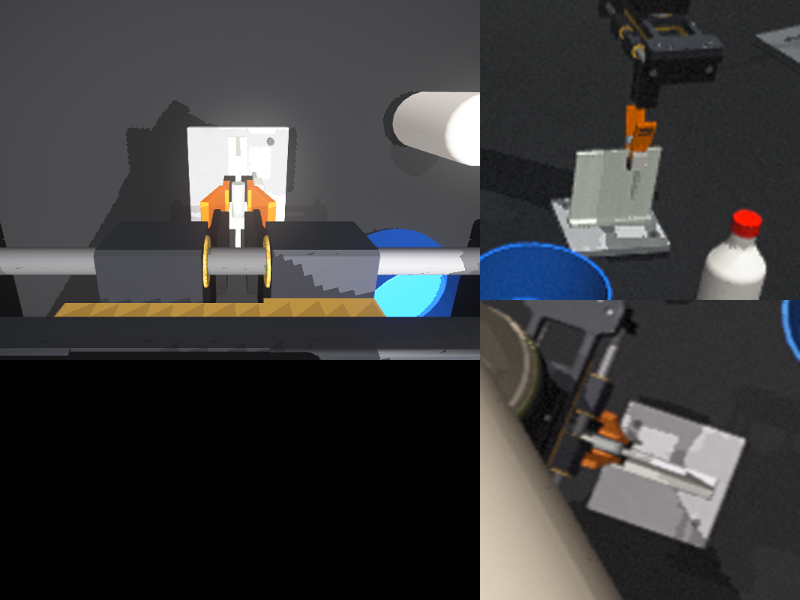

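```bash
python3 - <<'E'
from h import *
w=eyes.camera('wrist');t=eyes.camera('top');s=eyes.camera('scene')
st=sensors.read_state();print(st['ee_pos'],np.array(w['pose']).round(3))
e=st['ee_pos']
a,b,c3=[cv2.cvtColor(p['pixels'],4) for p in (w,t,s)]
for p,i,n in((w,a,'w'),(t,b,'t'),(s,c3,'s')):
    for X in (e,[.4291,.3494,.163],[.4291,.3494,.126]): print(n,proj(p,X).round(1))
c=np.zeros((600,800,3),np.uint8)
c[:480,:480]=cv2.resize(a[160:340,230:410],(480,480),interpolation=2);c[:300,480:]=cv2.resize(c3[150:210,400:464],(320,300),interpolation=2);c[300:,480:]=cv2.resize(b[225:285,120:184],(320,300),interpolation=2)
cv2.imwrite('pics/c3.png',c)
E
```

```text
[0.42832919 0.35061417 0.13237534] [[ 0.96  -0.27  -0.08   0.45 ]
 [-0.281 -0.921 -0.271  0.425]
 [-0.001  0.282 -0.959  0.333]
 [ 0.     0.     0.     1.   ]]
w [315.5 269.8]
w [317.9 295.4]
w [317.5 267.2]
t [143.6 262.4]
t [138.7 259. ]
t [145.4 262.6]
s [438.5 187.1]
s [439.9 177.2]
s [437.9 189.4]
```

View pics/c3.png

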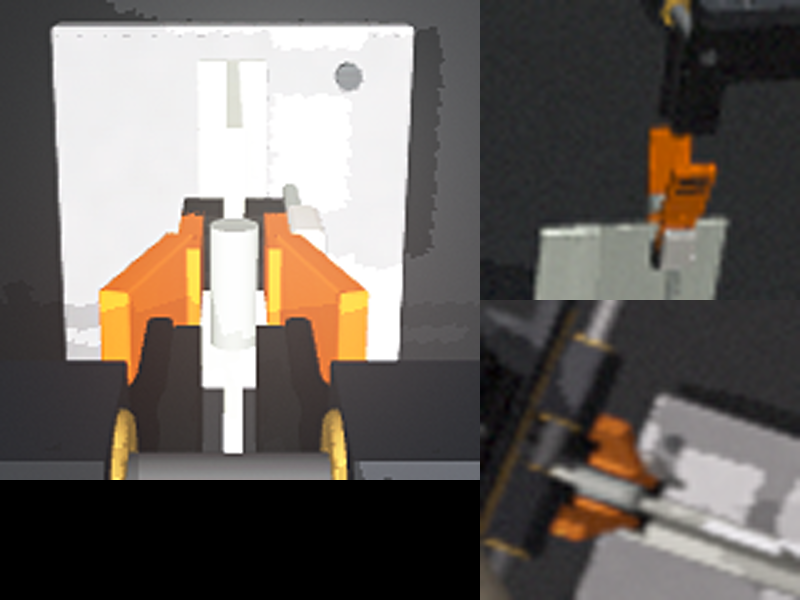

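arm_command --steps '[{"slide": [0, 0, 0.01], "rot": [0, 0, 0], "grip": 1}, {"slide": [0, 0, 0], "rot": [0, 0, 0], "grip": 1}, {"slide": [0, 0, 0], "rot": [0, 0, 0], "grip": 1}, {"slide": [0, 0, 0], "rot": [0, 0, 0], "grip": 1}, {"slide": [0, 0, -0.01], "rot": [0, 0, 0], "grip": 1}, {"slide": [0, 0, -0.01], "rot": [0, 0, 0], "grip": 1}, {"slide": [0, 0, -0.01], "rot": [0, 0, 0], "grip": 1}, {"slide": [0, 0, -0.01], "rot": [0, 0, 0], "grip": 1}]'

```text
time: 5.95
ee_pos: [0.4282, 0.3505, 0.1014]
eef_rot: [0.8, 0.599, -0.0, 0.0]
ft_force: [0.4, 0.1, -0.4]
width: 0.0807
grip_force: 0.0
```

```bash
python3 - <<'E'
from h import *
st=sensors.read_state();print(st['ee_pos'],st['width'],st['ft_force'])
w=eyes.camera('wrist');s=eyes.camera('scene')
e=st['ee_pos'];ty=np.array([.958,-.286,0])
for dz in(0,.036):
  for k in(-1,1): print(dz,k,proj(w,e+ty*k*.0435+[0,0,dz]).round(),proj(s,e+ty*k*.0435+[0,0,dz]).round())
a,c3=[cv2.cvtColor(p['pixels'],4) for p in (w,s)]
c=np.zeros((480,800,3),np.uint8);c[:,:440]=cv2.resize(a[160:360,200:420],(440,400))[0:0+400].repeat(1,0)if 0 else cv2.resize(a[120:360,200:420],(440,480),interpolation=2)
c[:,440:]=cv2.resize(c3[130:226,402:474],(360,480),interpolation=2);cv2.imwrite('pics/c4.png',c)
E
```

```text
[0.42823874 0.35045641 0.10142375] 0.0806504512285113 [ 0.37569777  0.13312498 -0.37975193]
0 -1 [235. 269.] [432. 189.]
0 1 [397. 270.] [442. 206.]
0.036 -1 [219. 298.] [434. 177.]
0.036 1 [412. 299.] [444. 194.]
```

View pics/c4.png

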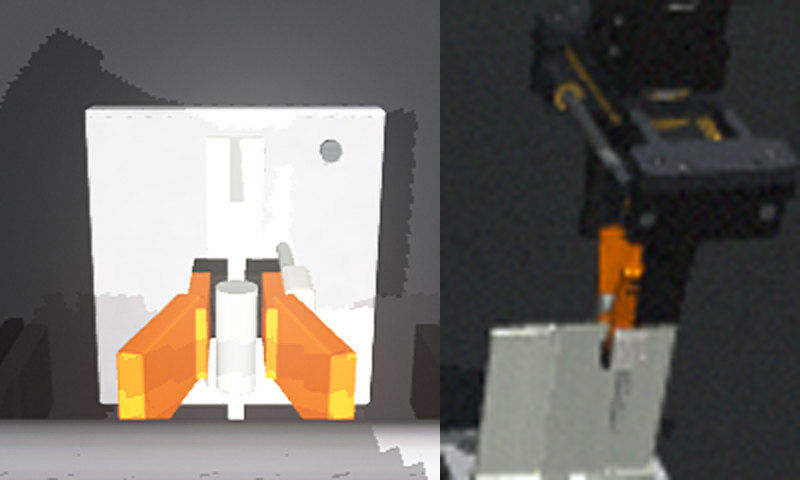

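arm_command --steps '[{"slide": [0, 0, -0.005], "rot": [0, 0, 0], "grip": 0.6}, {"slide": [0, 0, 0], "rot": [0, 0, 0], "grip": 0.5}, {"slide": [0, 0, 0], "rot": [0, 0, 0], "grip": 0.4}, {"slide": [0, 0, 0], "rot": [0, 0, 0], "grip": 0.25}, {"slide": [0, 0, 0], "rot": [0, 0, 0], "grip": 0.25}, {"slide": [0, 0, 0], "rot": [0, 0, 0], "grip": 0.25}, {"slide": [0, 0, 0], "rot": [0, 0, 0], "grip": 0.25}, {"slide": [0, 0, 0], "rot": [0, 0, 0], "grip": 0.25}]' --newtons 25

```text
time: 7.05
ee_pos: [0.4283, 0.3506, 0.0973]
eef_rot: [0.8, 0.599, -0.0, 0.0]
ft_force: [-0.7, 0.1, -0.8]
width: 0.0278
grip_force: 24.9
```

arm_command --steps '[{"slide": [0, 0, 0.03], "rot": [0, 0, 0], "grip": 0.25}, {"slide": [0, 0, 0.04], "rot": [0, 0, 0], "grip": 0.25}, {"slide": [0, 0, 0.033], "rot": [0, 0, 0], "grip": 0.25}, {"slide": [0.019, -0.046, 0], "rot": [0, 0, 0], "grip": 0.25}, {"slide": [0.019, -0.046, 0], "rot": [0, 0, 0], "grip": 0.25}, {"slide": [0.019, -0.046, 0], "rot": [0, 0, 0], "grip": 0.25}, {"slide": [0.019, -0.046, 0], "rot": [0, 0, 0], "grip": 0.25}, {"slide": [0, 0, 0], "rot": [0, 0, 0], "grip": 0.25}]'

```text
time: 8.05
ee_pos: [0.5059, 0.1621, 0.2007]
eef_rot: [0.803, 0.597, 0.0, 0.001]
ft_force: [0.7, 0.3, -1.4]
width: 0.0277
grip_force: 24.9
```

```bash
cat >> h.py <<'E'
def tubfit(p):
    from scipy.optimize import least_squares
    hsv=cv2.cvtColor(p['pixels'],cv2.COLOR_RGB2HSV);m=cv2.inRange(hsv,(100,120,40),(125,255,255))
    c=cv2.convexHull(max(cv2.findContours(m,0,1)[0],key=cv2.contourArea));c=c[:,0]
    a=np.linspace(0,2*np.pi,120)
    def f(x):
        pts=np.array([proj(p,[x[0]+.075*np.cos(q),x[1]+.075*np.sin(q),z]) for z in(0,.08) for q in a])
        h=cv2.convexHull(pts.astype(np.float32))
        return [cv2.pointPolygonTest(h,(float(u),float(v)),True) for u,v in c]
    r=least_squares(f,[.574,.145],diff_step=1e-3,loss='soft_l1');return r.x,np.abs(r.fun).mean()
E
python3 - <<'E'
from h import *
st=sensors.read_state();print(st['ee_pos'],st['width'],st['grip_force'],st['ft_force'],st['joint_positions'].round(2))
s=eyes.camera('scene');w=eyes.camera('wrist');print(tubfit(s));e=st['ee_pos']
X=e+[0,0,.029];d=np.array([.958,-.286,0])
print('pivot',proj(s,X),proj(w,X),'tip',proj(s,X+.036*d-[0,0,.065]),'wrist',proj(w,X+.036*d-[0,0,.065]))
a,c3=[cv2.cvtColor(p['pixels'],4) for p in (w,s)]
u,v=proj(s,X).astype(int);c=np.zeros((480,800,3),np.uint8);print(u,v)
c[:,:400]=cv2.resize(c3[v-50:v+94,u-60:u+60],(400,480),interpolation=2);c[:300,400:]=cv2.resize(a,(400,300));cv2.imwrite('pics/c5.png',c)
E
```

```text
[0.50586323 0.16207719 0.20071177] 0.027703140383566808 24.87151801586151 [ 0.72664726  0.34975415 -1.35286648] [-0.78  0.11  0.42  1.7  -0.04  1.34 -0.65]
(array([0.18902799, 1.2046911 ]), np.float64(46.995371602393334))
pivot [392.75587608 182.86494297] [319.31245429 297.12067982] tip [393.89483124 215.49460108] wrist [376.00297972 252.90073393]
392 182
```

View pics/c5.png

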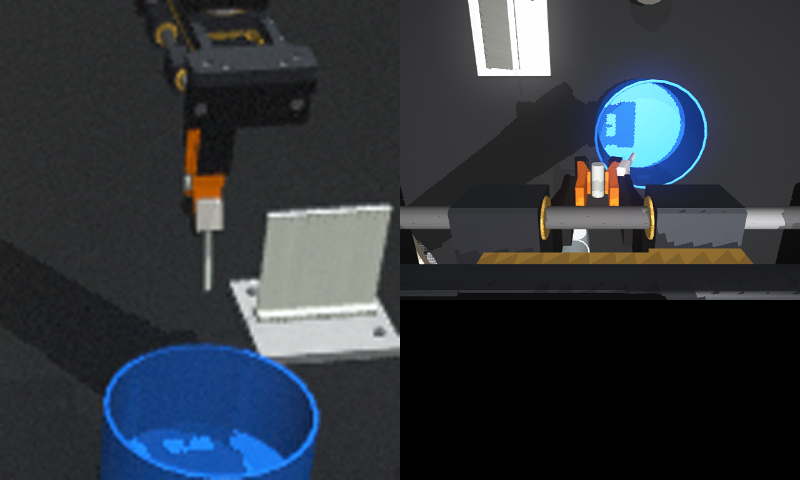

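```bash
sed -i 's/(100,120,40),(125,255,255))/(100,120,60),(125,255,255)); m=cv2.morphologyEx(m,cv2.MORPH_OPEN,np.ones((3,3)))/; s/diff_step=1e-3,loss/diff_step=3e-3,loss/' h.py
python3 - <<'E'
from h import *
st=sensors.read_state();e=st['ee_pos'];T={n:eyes.camera(n) for n in('scene','wrist','top')}
s,w=T['scene'],T['wrist']
tip=tri(ray(s,394.1,219),ray(w,372.8,246.4));print('tip-TCP',tip-e, 'e',e)
print('pivot via tip',tip+[0,0,.065]-.036*np.array([.958,-.286,0])-e)
for n,p in T.items():
    hsv=cv2.cvtColor(p['pixels'],cv2.COLOR_RGB2HSV);m=cv2.inRange(hsv,(100,120,60),(125,255,255));c=max(cv2.findContours(m,0,1)[0],key=cv2.contourArea)
    print(n,cv2.boundingRect(c),tubfit(p))
E
```

```text
tip-TCP [ 0.03456184 -0.01183891 -0.04743929] e [0.50430143 0.16665857 0.20039186]
pivot via tip [ 7.38363802e-05 -1.54291024e-03  1.75607109e-02]
scene (568, 0, 72, 182) (array([0.21450429, 1.17769781]), np.float64(43.860513045324375))
wrist (356, 135, 134, 169) (array([0.56751026, 0.14271205]), np.float64(2.967521210636627))
top (239, 170, 56, 77) (array([0.57477823, 0.14233684]), np.float64(2.9012804926638798))
```

```bash
python3 - <<'E'
from h import *
for n,(l,t,r,b) in (('scene',(350,225,440,310)),('top',(215,160,300,250))):
    p=eyes.camera(n);q=cv2.cvtColor(cv2.imread(f'pics/{n}0.png'),4);x=np.zeros_like(q);x[t:b,l:r]=q[t:b,l:r];p['pixels']=x;print(n,tubfit(p))
E
```

```text
scene (array([0.57280499, 0.14359194]), np.float64(0.11288071532999706))
top (array([0.57404064, 0.14465041]), np.float64(0.2558160206061875))
```

arm_command --steps '[{"slide": [0, 0, -0.03], "rot": [0, 0, 0], "grip": 0.25}, {"slide": [0, 0, -0.03], "rot": [0, 0, 0], "grip": 0.25}, {"slide": [0, 0, -0.02], "rot": [0, 0, 0], "grip": 0.25}, {"slide": [0, 0, -0.015], "rot": [0, 0, 0], "grip": 0.25}, {"slide": [0, 0, -0.015], "rot": [0, 0, 0], "grip": 0.25}, {"slide": [0, 0, -0.013], "rot": [0, 0, 0], "grip": 0.25}, {"slide": [0, 0, 0], "rot": [0, 0, 0], "grip": 0.25}, {"slide": [0, 0, 0], "rot": [0, 0, 0], "grip": 0.25}]'

```text
time: 9.4
ee_pos: [0.5047, 0.1667, 0.0779]
eef_rot: [0.8, 0.599, 0.0, 0.0]
ft_force: [0.4, 0.9, -0.8]
width: 0.0273
grip_force: 24.9
```

```bash
python3 - <<'E'
from h import *
st=sensors.read_state();print(st['ee_pos'],st['width'],st['ft_force'])
s=eyes.camera('scene');w=eyes.camera('wrist')
a,c3=[cv2.cvtColor(p['pixels'],4) for p in (w,s)]
c=np.zeros((480,800,3),np.uint8)
c[:,:400]=cv2.resize(c3[190:310,345:445],(400,480),interpolation=2);c[:300,400:]=cv2.resize(a[200:320,240:400],(400,300),interpolation=2);cv2.imwrite('pics/c6.png',c)
E
```

```text
[0.50473518 0.16669521 0.07786263] 0.027337949690524794 [ 0.35883457  0.86145693 -0.80978776]
```

View pics/c6.png

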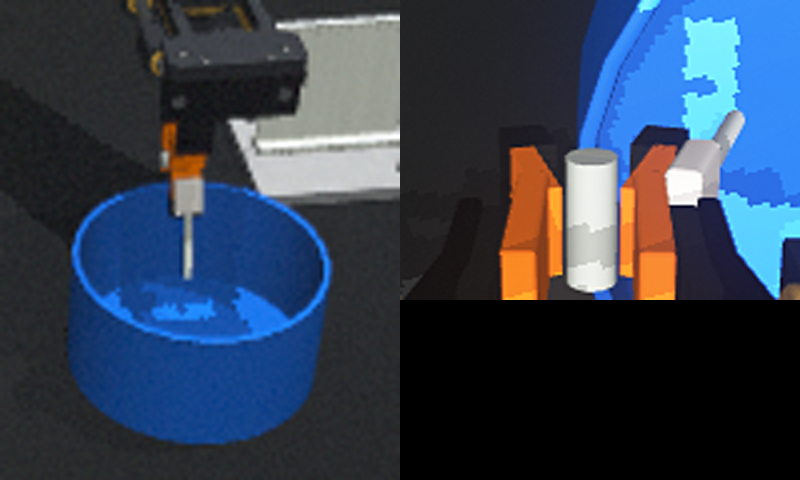

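arm_command --steps '[{"slide": [0, 0, 0], "rot": [0, 0, 0], "grip": 0.36}, {"slide": [0, 0, 0], "rot": [0, 0, 0], "grip": 0.42}, {"slide": [0, 0, 0], "rot": [0, 0, 0], "grip": 0.48}, {"slide": [0, 0, 0], "rot": [0, 0, 0], "grip": 0.55}, {"slide": [0, 0, 0], "rot": [0, 0, 0], "grip": 0.75}, {"slide": [0, 0, 0], "rot": [0, 0, 0], "grip": 1}, {"slide": [0, 0, 0], "rot": [0, 0, 0], "grip": 1}, {"slide": [0, 0, 0], "rot": [0, 0, 0], "grip": 1}]'

```text
time: 10.5
ee_pos: [0.5044, 0.1666, 0.0774]
eef_rot: [0.8, 0.599, 0.0, 0.0]
ft_force: [-0.8, 0.6, 1.1]
width: 0.0799
grip_force: 0.0
```

arm_command --steps '[{"slide": [0, 0, 0.01], "rot": [0, 0, 0], "grip": 1}, {"slide": [0, 0, 0.03], "rot": [0, 0, 0], "grip": 1}, {"slide": [0, 0, 0.04], "rot": [0, 0, 0], "grip": 1}, {"slide": [0, 0, 0.04], "rot": [0, 0, 0], "grip": 1}, {"slide": [0, -0.04, 0.01], "rot": [0, 0, 0], "grip": 1}, {"slide": [0, -0.05, 0], "rot": [0, 0, 0], "grip": 1}, {"slide": [0, -0.05, 0], "rot": [0, 0, 0], "grip": 1}, {"slide": [0, 0, 0], "rot": [0, 0, 0], "grip": 1}]'

```text
time: 11.5
ee_pos: [0.5045, 0.0222, 0.2085]
eef_rot: [0.803, 0.597, 0.001, 0.0]
ft_force: [0.4, 0.7, -1.4]
width: 0.0875
grip_force: 0.0
```

```bash
python3 - <<'E'
from h import *
st=sensors.read_state();print(st['time'],st['ee_pos'],st['width'],st['ft_force'])
s=eyes.camera('scene');t=eyes.camera('top')
for n,p in(('s',s),('t',t)):
  print(n,[proj(p,[.504,.165,z]).round(1) for z in(.068,.095,.132)],proj(p,[.519,.16,.023]).round(1))
a,c3=[cv2.cvtColor(p['pixels'],4) for p in (t,s)]
x=a.copy();x[:]=0;x[160:250,215:300]=a[160:250,215:300]
c=np.zeros((480,800,3),np.uint8)
c[:,:400]=cv2.resize(c3[190:310,345:445],(400,480),interpolation=2);c[:,400:]=cv2.resize(a[140:260,200:300],(400,480),interpolation=2);cv2.imwrite('pics/c7.png',c)
E
```

```text
11.5 [0.5045243  0.02216465 0.20851849] 0.08753144016043304 [ 0.3616313   0.72238993 -1.40926861]
s [array([388.3, 238.9]), array([389.1, 230.2]), array([390.2, 217.7])] [388.1 256.9]
t [array([245.8, 236.3]), array([243.8, 233.2]), array([240.9, 228.7])] [251.6 234.7]
```

View pics/c7.png

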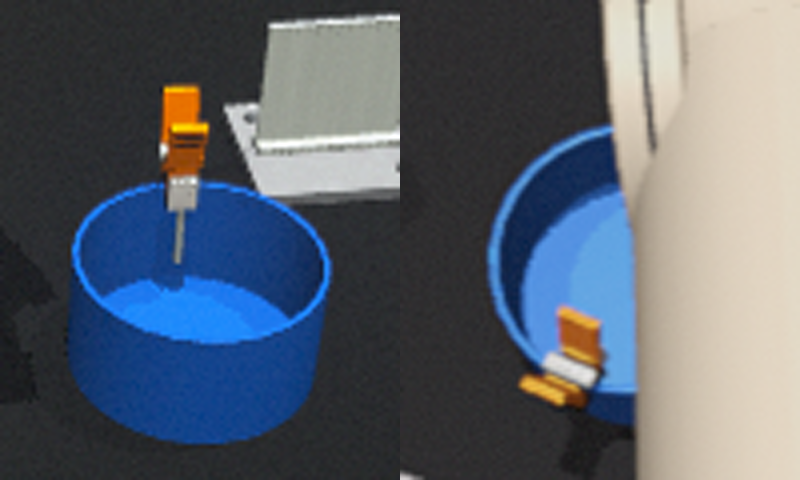

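```bash
python3 - <<'E'
from h import *
s=eyes.camera('scene');t=eyes.camera('top')
for a,b in(((392.5,221.75),(244.5,218.25)),((390.5,212.25),(235.25,237.75))):
    X=tri(ray(s,*a),ray(t,*b));print(X,proj(s,X)-a,proj(t,X)-b)
o,d=ray(s,389.25,255.5)
# tip: intersect with vertical plane through tub centre along clip x (normal = clip y)
n=np.array([.286,.958,0]);c=np.array([.504,.165,0]);X=o+d*(n@(c-o))/(n@d);print('tip',X,(X-c)@[.958,-.286,0])
E
```

```text
[0.52496293 0.15911252 0.13526306] [-0.07020886  0.01596305] [-0.0764383  -0.03729855]
[0.48498726 0.17529186 0.13322854] [-0.27295936  0.06286621] [-0.31051592 -0.14918658]
tip [0.52668561 0.15822747 0.03389996] 0.02366975357485833
```

arm_command --steps '[{"slide": [-0.025, -0.042, 0], "rot": [0, 0, 1.25], "grip": 0}, {"slide": [-0.025, -0.042, 0], "rot": [0, 0, 1.25], "grip": 0}, {"slide": [-0.026, -0.042, 0], "rot": [0, 0, 1.25], "grip": 0}, {"slide": [-0.026, -0.042, 0], "rot": [0, 0, 1.25], "grip": 0}, {"slide": [-0.026, -0.042, 0], "rot": [0, 0, 1.25], "grip": 0}, {"slide": [-0.026, -0.042, 0], "rot": [0, 0, 1.25], "grip": 0}, {"slide": [-0.026, -0.043, 0], "rot": [0, 0, 1.25], "grip": 0}, {"slide": [-0.025, -0.044, 0], "rot": [0, 0, 1.25], "grip": 0}]'

```text
time: 12.7
ee_pos: [0.2992, -0.313, 0.2077]
eef_rot: [0.744, 0.668, 0.0, 0.0]
ft_force: [0.8, -0.6, 0.4]
width: 0.0148
grip_force: 0.0
```

```bash
cat >> h.py <<'E'
def ball():
    rs=[]
    for n in('scene','top'):
        p=eyes.camera(n);hsv=cv2.cvtColor(p['pixels'],cv2.COLOR_RGB2HSV)
        m=cv2.inRange(hsv,(0,170,80),(6,255,255))|cv2.inRange(hsv,(174,170,80),(180,255,255))
        k=np.zeros_like(m)
        if n=='scene':k[200:300,140:240]=1
        else:k[240:330,440:520]=1
        nn,_,st,c=cv2.connectedComponentsWithStats(m*k)
        if nn>1:
            i=1+np.argmax(st[1:,4]);print(n,st[i],c[i]);rs.append(ray(p,*c[i]))
    return tri(*rs) if len(rs)==2 else rs and [ (o+d*(.12-o[2])/d[2]) for o,d in rs]
E
python3 - <<'E'
from h import *
st=sensors.read_state();print(st['time'],st['ee_pos'],st['eef_rot'],st['width'],st['joint_positions'].round(2));print(ball())
s=eyes.camera('scene');p=s['pixels'][190:260,385-25:385+25];t=eyes.camera('top')
# clip orange extents in both
for n,q,(l,t0,r,b) in(('s',s,(370,190,410,260)),('t',t,(215,160,300,250))):
    h=cv2.cvtColor(q['pixels'],cv2.COLOR_RGB2HSV)[t0:b,l:r];m=cv2.inRange(h,(8,150,80),(25,255,255));ys,xs=np.nonzero(m);print(n,xs.min()+l,xs.max()+l,ys.min()+t0,ys.max()+t0)
x=np.zeros_like(t['pixels']);x[160:250,215:300]=t['pixels'][160:250,215:300];t['pixels']=x;print(tubfit(t))
E
```

```text
12.7 [ 0.2991925  -0.31304329  0.20772888] [7.44268374e-01 6.67880481e-01 3.29565209e-04 3.77190901e-04] 0.014796164467956733 [-0.4  -0.32  0.93  1.93  0.26  1.41  0.36]
scene [171 230  11  11  91] [176.2967033  234.65934066]
top [481 311  12  12 117] [486.46153846 316.41880342]
[ 0.3504556  -0.32291068  0.1178311 ]
s 385 396 211 233
t 230 249 217 241
(array([0.57432752, 0.14457541]), np.float64(0.251302568577305))
```

arm_command --steps '[{"slide": [0, -0.004, -0.04], "rot": [0, 0, 0], "grip": 0}, {"slide": [0, 0, -0.045], "rot": [0, 0, 0], "grip": 0}, {"slide": [0, 0, -0.03], "rot": [0, 0, 0], "grip": 0}, {"slide": [0, 0, -0.02], "rot": [0, 0, 0], "grip": 0}, {"slide": [0.01, -0.001, 0], "rot": [0, 0, 0], "grip": 0}, {"slide": [0.015, -0.002, 0], "rot": [0, 0, 0], "grip": 0}, {"slide": [0.015, -0.002, 0], "rot": [0, 0, 0], "grip": 0}, {"slide": [0.01, -0.001, 0], "rot": [0, 0, 0], "grip": 0}]'

```text
time: 13.9
ee_pos: [0.3508, -0.3206, 0.0716]
eef_rot: [0.744, 0.668, -0.001, -0.001]
ft_force: [-1.4, -0.5, 1.1]
width: 0.0005
grip_force: 0.8
```

```bash
python3 -c "
from h import *
print(ball());s=sensors.read_state();print(s['ee_pos'],s['ft_force'])"
```

```text
scene [171 234  11  11  94] [176.0106383  239.05319149]
top [450 327   6   3  17] [452.35294118 328.05882353]
[ 0.32467669 -0.29750958  0.07799188]
[ 0.35087882 -0.32091173  0.07177458] [ 0.79514    -0.37405568  0.08602282]
```

arm_command --steps '[{"slide": [0.01, -0.001, 0], "rot": [0, 0, 0], "grip": 0}, {"slide": [0.008, -0.001, 0], "rot": [0, 0, 0], "grip": 0}, {"slide": [0.004, 0, 0], "rot": [0, 0, 0], "grip": 0}, {"slide": [0, 0, 0], "rot": [0, 0, 0], "grip": 0}, {"slide": [0, 0, 0], "rot": [0, 0, 0], "grip": 0}, {"slide": [0, 0, 0], "rot": [0, 0, 0], "grip": 0}, {"slide": [0, 0, 0], "rot": [0, 0, 0], "grip": 0}, {"slide": [0, 0, 0], "rot": [0, 0, 0], "grip": 0}]'

```text
time: 15.0
ee_pos: [0.3714, -0.3244, 0.0724]
eef_rot: [0.745, 0.667, 0.0, 0.0]
ft_force: [0.6, -0.9, -0.5]
width: 0.0005
grip_force: 0.0
```

```bash
python3 -c "
from h import *
ball();s=sensors.read_state();print(s['ee_pos'],s['ft_force']);p=eyes.camera('scene')
for q in np.arange(0,1.11,.1): print(round(q,1),proj(p,[.3768+.055*np.sin(q-.5)*.994,-.326-.055*np.sin(q-.5)*.11,.07+.055*np.cos(q-.5)]).round(1))"
```

```text
scene [172 241  11  11  95] [176.84210526 246.25263158]
top [450 327   6   3  16] [452.5 328. ]
[ 0.37136552 -0.32437924  0.07239305] [ 0.0681378  -0.40044855 -0.01448971]
0.0 [176.4 234.6]
0.1 [176.2 235. ]
0.2 [176.1 235.6]
0.3 [176.  236.4]
0.4 [175.9 237.5]
0.5 [175.9 238.8]
0.6 [176.  240.2]
0.7 [176.1 241.9]
0.8 [176.2 243.7]
0.9 [176.4 245.7]
1.0 [176.7 247.8]
1.1 [176.9 250. ]
```

arm_command --steps '[{"slide": [0.003, 0, 0], "rot": [0, 0, 0], "grip": 0}, {"slide": [0.002, 0, 0], "rot": [0, 0, 0], "grip": 0}, {"slide": [0, 0, 0], "rot": [0, 0, 0], "grip": 0}, {"slide": [-0.03, 0.003, 0], "rot": [0, 0, 0], "grip": 0}, {"slide": [-0.02, 0.002, 0.01], "rot": [0, 0, 0], "grip": 0}, {"slide": [0, 0, 0.05], "rot": [0, 0, 0], "grip": 0}, {"slide": [0, 0, 0.06], "rot": [0, 0, 0], "grip": 0}, {"slide": [0, 0, 0], "rot": [0, 0, 0], "grip": 0}]'

```text
time: 16.15
ee_pos: [0.3298, -0.3172, 0.1848]
eef_rot: [0.743, 0.669, 0.004, 0.001]
ft_force: [-0.5, -0.6, -1.3]
width: 0.0006
grip_force: 0.0
```

```bash
python3 - <<'E'
from h import *
print(ball());s=sensors.read_state();print(s['time'],s['ee_pos'],s['ft_force'])
s=eyes.camera('scene');t=eyes.camera('top')
for n,q,(l,t0,r,b) in(('s',s,(370,190,410,260)),('t',t,(215,160,300,250))):
    h=cv2.cvtColor(q['pixels'],cv2.COLOR_RGB2HSV)[t0:b,l:r];m=cv2.inRange(h,(8,150,80),(25,255,255));ys,xs=np.nonzero(m);print(n,xs.min()+l,xs.max()+l,ys.min()+t0,ys.max()+t0)
# pivot: fit clip height from handle top corners (outer top edges) by projecting a model
ex=np.array([.958,-.286,0]);ey=np.array([.286,.958,0])
for pz in(.09,.095,.1,.105):
  r=[]
  for p in(s,t):
    P=np.array([proj(p,np.array([.505,.166,pz])+sx*.024*ex+sy*.011*ey+[0,0,.038]) for sx in(-1,1) for sy in(-1,1)]);r.append((P.min(0).round(1),P.max(0).round(1)))
  print(pz,r)
E
```

```text
scene [172 242  11  11  98] [177.03061224 247.23469388]
top [482 287  13  12 114] [487.92105263 292.66666667]
[ 0.39734276 -0.32773453  0.11539504]
16.25 [ 0.32755572 -0.31636118  0.18118064] [-0.48450041 -0.14215083 -0.72317038]
s 385 396 211 233
t 230 249 217 240
0.09 [(array([384.2, 213.4]), array([397.4, 225.3])), (array([231.3, 216. ]), array([250.2, 241.5]))]
0.095 [(array([384.3, 211.7]), array([397.6, 223.5])), (array([230.9, 215.4]), array([249.8, 240.9]))]
0.1 [(array([384.4, 210. ]), array([397.8, 221.8])), (array([230.4, 214.7]), array([249.5, 240.3]))]
0.105 [(array([384.6, 208.3]), array([398., 220.])), (array([230., 214.]), array([249.1, 239.7]))]
```

```bash
python3 -c "
from h import *
print(order.close_job())"
```

```text
the job is handed in; nothing more can be done
None
```

The job is handed in: the clip is on the blue tub's rim with its probe inside the tub, and the toggle is over at about 0.95 rad by camera estimate. The blue tub stayed where it was, but no verdict came back, so I can't confirm a pass.

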